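# Unload the wax die

### The job

Unload the wax die: draw its locking pin and hang it by the collar in the notch of the pin rest, then slide the die fully open by its black knob. Lift the soft wax stem out by its stalk with a light grip and set it down gently, upright and wholly on a free place of the marble slab, not touching the two stems cooling there. Leave those stems and everything else on the bench where they are.

Things in the scene. Friction and masses are not known exactly. Their poses are not given: they have to be found in the camera images.
- die: Wax die, fixed. Steel base plate, x -115 to +60 mm, 210 mm along y, 15 mm thick, carrying two aluminium halves, each 100 mm (x) by 42 (y), tops 99 mm above the bench; closed they meet at y=0. Two 10 mm guide rods along y at x=+-40, 20 to 30 mm above the bench. Origin: on the bench, under the middle of the closed die; z up, y the sliding direction, pin and lug on the -x side (near the robot).
- die_left (a joint): Opening of the die's left half along the die's +y: 0 closed, 0.050 m fully open (end stop). The right half is linked to it under the base and moves as far the other way: pulling the left half by its knob opens both. It takes about 5 N, does not spring back, and is locked while the pin is in.
- knob (a point): Black knob on top of the die's left half, moving with it: upright, 24 mm thick, 34 mm tall. The point is on its axis, 18 mm above the half's top (117 mm above the bench). Closed it is at x=0, y=+25 mm of the die.
- bore (a point): Mouth of the locking bore, on top of the lug of the left half, 45 mm above the bench, moving with it; closed at x=-84, y=+22 mm of the die. The lug is 30 mm thick, from x=-118 to the half at x=-50, 42 mm wide in y; the bore, 13.5 mm, goes on through the base plate.
- pin: Steel locking pin, loose, about 110 g, upright in the bore. Origin: on its axis at the collar's underside, z up. Below: round shank 12 mm thick, 42 mm long, bevelled tip. Above: collar 30 mm across, 4 mm thick, then a cylindrical grip 22 mm thick and 40 mm tall (4 to 44 mm above the origin). In the bore its collar lies on the lug; raise it 42 mm to clear.
- notch (a point): Parking place in the pin rest, a dark steel ledge right (-y) of the lug: at x=-84, y=-62 mm of the die, on the ledge's top, 66 mm above the bench; axes as the die. Slot 17 mm wide, open 18 mm to +y of the point, closed 11.5 mm to -y; ledge 48 mm wide (x), 8 thick. The shank enters from above or from +y; the collar lies on the ledge, pin origin at the point.
- wax: Wax goblet stem, about 50 g, upright in the closed die on its base plate (15 mm above the bench); only its end shows until opened. Origin: centre of its underside. 84 mm tall: foot 56 mm across, bead 25 mm thick at 27-31 mm, straight stalk 18 mm thick at 36-72 mm, end 22 mm. Soft: spoilt by a grip over 12 N a finger, 15 N against slab, die or stems, or a 5 mm fall; 4-6 N of grip carries it.
- bed (a point): Middle of the die's base plate top, 15 mm above the bench, where the wax stem stands; axes as the die. With the die fully open each half stands 50 mm off this point along y, and along x the way to the stalk is clear above the guide rods.
- slab: White marble cooling slab, fixed: 160 mm (x) by 280 mm (y), 16 mm thick. Origin: centre of its underside, on the bench.
- cool_a: A wax stem of the same shape and size as the one in the die, standing loose on the slab to cool. Origin: centre of its underside.
- cool_b: A second such stem standing loose on the slab. Origin: centre of its underside.
- jar: Bystander: closed amber glass jar, 60 mm across, 75 mm tall, standing between the robot, the die and the slab. Origin: centre of its underside.
- hammer: Bystander: hammer lying beyond the die and slab, 230 mm long.
- brush: Bystander: brush lying beyond the die and slab, 170 mm long.
- caliper: Bystander: steel dial caliper lying flat, 200 mm long.
- visor: Bystander: black magnifying visor with head band, about 230 by 170 mm, 66 mm tall.
- mandrel: Bystander: tapered steel ring mandrel with wooden handle, lying, 280 mm long.

How it is judged:
On the way, in this order (a step that is already met when the one before it is completed fails the run):
1. the locking pin hangs by its collar in the notch, let go (x of pin in the frame of notch between -0.006 and 0.006 m and y of pin in the frame of notch between -0.012 and 0.01 m and z of pin in the frame of notch between -0.004 and 0.004 m and angle between pin's own z axis and vertical below 0.12 rad and contact force between the fingers and pin below 0.3 N), for 0.2 s.
2. the die is fully open, the pin still in the notch (value of joint die_left above 0.045 m and x of pin in the frame of notch between -0.006 and 0.006 m and y of pin in the frame of notch between -0.012 and 0.01 m and z of pin in the frame of notch between -0.004 and 0.004 m and angle between pin's own z axis and vertical below 0.12 rad), for 0.2 s.
3. the wax stem stands upright on the slab, let go (x of wax in the frame of slab between -0.055 and 0.055 m and y of wax in the frame of slab between -0.115 and 0.115 m and z of wax in the frame of slab between 0.013 and 0.019 m and angle between wax's own z axis and vertical below 0.08 rad and horizontal distance between wax and cool_a above 0.057 m and horizontal distance between wax and cool_b above 0.057 m and contact force between the fingers and wax below 0.3 N), for 0.2 s.
At the end, for the whole second after the job is handed in: Pin upright in the notch, let go, collar on the ledge (4 mm; 6 mm across, -12 to +10 mm along the slot); die open 45 of 50 mm or more; wax stem upright (4.5 degrees), let go, at rest, its whole foot on the slab (axis 25 mm inside the edges), over 57 mm between axes from both other stems (all of step 2 and all of step 3 and linear speed of each of wax, pin below 0.02 m/s and contact force between the fingers and pin below 0.3 N); the robot touches nothing.
It fails at once if the wax stem is squeezed with more than 12 N a finger, 24 N for both together (contact force between the fingers and wax above 24 N).
It fails at once if the wax stem meets the slab, the die or another stem with more than 15 N (contact force between wax and slab above 15 N or contact force between wax and die above 15 N or contact force between wax and cool_a above 15 N or contact force between wax and cool_b above 15 N).
It fails at once if the wax stem is let fall (moving faster than 0.3 m/s out of the fingers, a drop of 5 mm) (contact force between the fingers and wax below 0.3 N and linear speed of wax above 0.3 m/s).
It fails at once if a cooling stem is shifted by more than 10 mm or tipped ((distance of cool_a from where it was at the start of the episode above 0.01 m or angle between cool_a's own z axis and vertical above 0.2 rad) or (distance of cool_b from where it was at the start of the episode above 0.01 m or angle between cool_b's own z axis and vertical above 0.2 rad)).
It fails at once if a bystander on the bench is moved by more than 20 mm (distance of jar from where it was at the start of the episode above 0.02 m or distance of hammer from where it was at the start of the episode above 0.02 m or distance of brush from where it was at the start of the episode above 0.02 m or distance of caliper from where it was at the start of the episode above 0.02 m or distance of visor from where it was at the start of the episode above 0.02 m or distance of mandrel from where it was at the start of the episode above 0.02 m).
It also fails if it takes over 72 s, if anything falls off the work surface, if the arm or the gripper's body presses on something with over 40 N, if the wrist force passes 120 N, or if a joint passes its speed limit or range.

### The arm

A 7-joint arm with a two-finger parallel gripper is mounted at the origin on the work surface. World frame = base frame: x ahead of the robot, y to its left, z up, the work surface at z = 0. Lengths are in m, angles in rad, forces in N, time in s.
With the tool pointing down it reaches from about 0.4 to 0.875 m from the base axis. Payload 19.3 kg.
Tool frame: the origin (TCP) lies on the centre line of the jaws, within the pads' length; the fingertips stand 14 mm ahead of it and the grasp point (between the pads) lies 5 mm behind it; z points along the fingers, y is the line along which they close (so a half turn about z gives the same grasp; the last joint's range is limited). The gripper opens to 85 mm and grips with 20 to 120 N. Pads are 22 mm wide; open, the fingers measure 114 mm over their backs; the gripper's body (76 mm by 85 mm) begins 54 mm behind the grasp point. The pads swing forward as they close: fully open they stand 13 mm farther back than shut.
Start: joints at [-1.237, 0.521, -0.036, 1.599, 0.021, 1.021, -0.113], TCP at [0.246, 0.575, 0.245] pointing down, gripper open.
Joint ranges: [-2.91, 2.91], [-0.3, 2.13], [-1.5, 1.42], [0.17, 2.43], [-1.26, 4.41], [0.16, 1.93], [-2.52, 2.52]. Speed limits (rad/s): [1.89, 1.89, 2.39, 2.39, 3.01, 3.01, 3.01].

### API

Orientations are given as [roll, pitch, yaw] about the fixed x, y, z axes, in that order (R = Rz(yaw) Ry(pitch) Rx(roll)).
In Python, from workcell import bot, grab_frame, regions_of gives the robot as it stands. The module is installed in compiled form; this text tells all that it offers.
- The arm moves only by the tool play_rows, never from a script. Its argument "plan" is a list of rows, each a list of 3 entries, a list of its own where there are three numbers: the shift along the tool's x, y, z in units of 2.5 cm (1.0 is 2.5 cm), then the turn, a rotation vector about the tool's x, y, z in units of 0.15 rad (1.0 is 0.15 rad), then the closure, from -1 (fully open) to 1 (shut). In form: [[[tx, ty, tz], [rx, ry, rz], jaw], ...]. A call has 1 to 20 rows; each row shifts and turns the commanded pose from where the row before left it, along the tool's axes as they then stand; what a row does not reach is not made up. A row lasts 1/8 s, in which the tool goes at most 62.5 mm and 10.7 degrees, less where a joint would pass 70% of its speed; a pose out of reach is approached as far as the arm can. A call with a number of a shift or a turn outside -1 to 1 is refused whole. A call with a gripper value outside its range is refused whole. The fingers move at their own pace and stop on an object; "newtons" is the grip in N (left out, the last holds). Time passes only in rows, so rows that do not move let the fingers close. It gives the time, the measured TCP pose, the force, the opening and the grip force at its end, in the units of the state.
- bot.observe(): the state, without advancing time (a new reading comes with each control period).
- grab_frame(name): name is "scene" or "top" or "wrist"; returns a dict with "pixels" (420x560x3 uint8, red, green, blue), "depth" (420x560 float32, m along the optical axis (not along the pixel's ray), 0 where there is no reading), "camera_matrix" (3x3 intrinsics, pixels), "distortion" ([k1, k2, p1, p2, k3] as OpenCV has them; the pictures are not rectified), "R" (3x3) and "t" (3): a world point X has camera coordinates R X + t. Camera axes: x right, y down, z forward; pixel columns grow to the right and rows downward; lengths in m; the calibration is good to about 2 mm. A picture is of the moment at which its call begins.
- bot.job_done(): hands the job in; it is judged then, once.
Trained networks look in the newest picture that a camera, given by its name, has taken for a name from the list of things; names that differ only in an ending like _2 or _b are one class to them, and where a whole thing is asked for, a point or a joint stands for the part that bears it (a point fixed in the world has none). Each returns a list of dicts, best first, with "p" (0 to 1); they miss things now and then, are a little off and sometimes report something else, mostly with a low value. They report only what shows in the picture. A call takes as long as a camera call.
- regions_of(thing, camera): "mask" (420x560 bool, what is visible of it) and "box" ([left, top, right, bottom] in pixels, round what is visible of it).
The state is a dict: "clock": time; "qpos": joint angles; "qd": joint speeds; "joint_efforts": joint torques, N m; "position": TCP position; "tool_rot": TCP orientation; "force": force on the tool from outside, world axes, zero at the start; "moment": the same for the moment, N m; "grip_width": finger opening in m; "finger_force": force on a finger pad.
Only numpy, scipy, OpenCV 4.12 (cv2) and the standard library are available. Lean on these libraries where they do the work, as an engineer would, in place of code of your own. Each camera call takes 0.05 s, during which the arm holds its last target. There are 200 camera calls.

## Working session

There is one attempt and no reset: what is moved stays moved. The work goes in short steps, Python scripts to look and compute and a tool call to move; the robot and the scene stay as the last step left them, time stands still between calls to the robot, and variables do not carry over. Pictures are saved under pics/ and viewed, at most 10 in all, crops included, and the job is handed in when it is done.

Besides the shell and the picture viewer there is one more tool, called as name([rows], argument=value, ...), one row to a line, values as JSON. play_rows: Moves the arm, as the interface text tells. Its arguments: {"type":"object","properties":{"plan":{"type":"array"},"newtons":{"type":"number"}},"required":["plan"]}

```bash
mkdir -p pics; cat > h.py <<'E'
import numpy as np, cv2
from workcell import bot, grab_frame, regions_of
def save(f,n): cv2.imwrite('pics/'+n,f['pixels'][:,:,::-1])
def cloud(f):
    K=np.array(f['camera_matrix']);D=np.array(f['distortion']);d=f['depth']
    v,u=np.mgrid[:420,:560]
    p=cv2.undistortPoints(np.stack([u,v],-1).reshape(-1,1,2).astype(float),K,D).reshape(420,560,2)
    c=np.dstack([p*d[...,None],d])
    w=(c-np.array(f['t']).ravel())@np.array(f['R'])
    w[d<=0]=np.nan
    return w
def proj(f,X):
    R=np.array(f['R']);return cv2.projectPoints(np.atleast_2d(X).astype(float),cv2.Rodrigues(R)[0],np.array(f['t'],float),np.array(f['camera_matrix']),np.array(f['distortion'],float))[0].reshape(-1,2)
E
python3 - <<'E'
from h import *
s=bot.observe();print({k:np.round(v,3) for k,v in s.items()})
for c in ['top','scene']:
    f=grab_frame(c);save(f,c+'0.png');w=cloud(f);print(c)
    for n in ['die','knob','pin','wax','slab','cool_a','jar','bore','die_left']:
        for r in regions_of(n,c)[:3]:
            if r['p']<.3: continue
            q=w[r['mask']];q=q[np.isfinite(q[:,0])]
            if len(q)==0: continue
            zt=np.percentile(q[:,2],97);t=q[q[:,2]>zt-.006]
            print(n,round(r['p'],2),r['box'],'med',np.round(np.median(q,0),4),'top',np.round([*(t[:,:2].min(0)+t[:,:2].max(0))/2,zt],4),len(q))
E
```

```text
{'clock': np.float64(0.0), 'qpos': array([-1.237,  0.522, -0.036,  1.6  ,  0.021,  1.021, -0.113]), 'qd': array([ 0.001,  0.   ,  0.002, -0.   , -0.   , -0.001, -0.002]), 'joint_efforts': array([-1.0000e-03, -9.2712e+01,  1.9790e+00, -3.6992e+01,  1.8000e-02,
        8.0000e-03,  0.0000e+00]), 'position': array([0.245, 0.574, 0.245]), 'tool_rot': array([-3.14 ,  0.   ,  2.738]), 'force': array([0.221, 0.413, 0.044]), 'moment': array([ 0.021, -0.024, -0.008]), 'finger_force': np.float64(0.0), 'grip_width': np.float64(0.085)}
top
die 0.63 [309.0, 200.4, 388.3, 271.0] med [ 0.5189 -0.1795  0.0251] top [ 0.5447 -0.1843  0.102 ] 4122
knob 0.83 [332.1, 207.6, 356.3, 268.6] med [ 0.5198 -0.164   0.0955] top [ 0.5393 -0.161   0.1319] 852
pin 0.67 [343.2, 247.7, 355.6, 259.6] med [ 0.4579 -0.1773  0.0835] top [ 0.4566 -0.1815  0.0916] 90
wax 0.56 [335.9, 208.5, 355.6, 268.6] med [ 0.5169 -0.1635  0.095 ] top [ 0.5393 -0.161   0.1319] 842
wax 0.52 [352.1, 217.5, 357.7, 228.8] med [ 0.5459 -0.1852  0.0979] top [ 0.5445 -0.1837  0.1017] 37
slab 0.6 [182.7, 197.8, 279.8, 253.9] med [0.5331 0.1687
[... 1067 characters left out ...]
0.96 [335.6, 235.8, 352.4, 264.1] med [0.5151 0.2286 0.0286] top [0.5092 0.2232 0.1002] 374
cool_a 0.78 [287.6, 210.3, 310.5, 241.0] med [0.5684 0.0949 0.0291] top [0.5637 0.088  0.1008] 373
jar 0.72 [384.9, 284.7, 487.0, 379.0] med [0.5144 0.5012 0.0642] top [0.51   0.4967 0.0684] 3799
jar 0.66 [311.2, 165.5, 335.3, 200.0] med [0.4231 0.0211 0.0533] top [0.412 0.01  0.077] 572
bore 0.96 [236.2, 135.5, 287.2, 183.8] med [ 0.5398 -0.1533  0.0701] top [ 0.5392 -0.162   0.13  ] 1210
die_left 0.82 [237.3, 136.8, 288.8, 183.0] med [ 0.5396 -0.1534  0.0693] top [ 0.5391 -0.1601  0.1288] 1186
die_left 0.67 [212.9, 124.1, 303.2, 196.7] med [ 0.5418 -0.1543  0.0353] top [ 0.5449 -0.1874  0.1031] 3430
```

```bash
ls pics
```

```text
scene0.png
top0.png
```

```bash
python3 - <<'E'
from h import *
for c in ['top','scene']:
    f=grab_frame(c);w=cloud(f)
    near=(abs(w[...,0]-.53)<.15)&(abs(w[...,1]+.19)<.15)
    for nm,lo,hi in [('halftop',.094,.105),('knob',.120,.14),('ledge',.060,.071),('pintop',.082,.093),('lug',.04,.05)]:
        m=near&(w[...,2]>lo)&(w[...,2]<hi)
        n,l,st,_=cv2.connectedComponentsWithStats(m.astype('u1'))
        for i in range(1,n):
            if st[i,4]<12: continue
            q=w[l==i];r=cv2.minAreaRect(q[:,:2].astype('f4')*1000)
            print(c,nm,st[i],np.round(q.mean(0),4),np.round(r[0],1),np.round(r[1],1),round(r[2],1))
    im=f['pixels'][:,:,::-1]
    cr=im[130:300,170:420] if c=='top' else im[110:320,200:400]
    cv2.imwrite(f'pics/{c}1.png',cv2.resize(cr,None,fx=3 if c=='top' else 2.8,fy=3 if c=='top' else 2.8,interpolation=2))
    m=np.abs(w[...,2]-.016)<.006
    m&=(abs(w[...,0]-.53)<.14)&(abs(w[...,1]-.167)<.2)
    n,l,st,_=cv2.connectedComponentsWithStats(m.astype('u1'));i=1+st[1:,4].argmax();q=w[l==i]
    print('slab',np.round(q.mean(0),4),cv2.minAreaRect(q[:,:2].astype('f4')*1000))
    m=(w[...,2]>.085)&(w[...,2]<.106)&(w[...,1]>.04)&(w[...,1]<.3)
    n,l,st,_=cv2.connectedComponentsWithStats(m.astype('u1'))
    for i in range(1,n):
        if st[i,4]>5:print('stem',st[i],np.round(w[l==i].mean(0),4))
E
```

```text
top halftop [335 205  36  40 889] [ 0.5448 -0.1864  0.0984] [ 544.2 -185.1] [99.8 85.8] 12.6
top knob [342 222   9   9  62] [ 0.539  -0.16    0.1318] [ 538.7 -160.1] [23.1 21.8] 49.4
top ledge [370 240  19  18 197] [ 0.4783 -0.2692  0.065 ] [ 477.3 -267.5] [46.2 49.2] 12.3
top pintop [347 252   8   8  48] [ 0.457  -0.1815  0.0873] [ 456.5 -181.5] [20.1 20.3] 0.0
top lug [340 243  18  25 238] [ 0.4562 -0.1808  0.0446] [ 456.1 -182.1] [66.7 42.9] 11.4
slab [0.5326 0.1677 0.0154] ((533.5905151367188, 167.57659912109375), (160.83619689941406, 279.34735107421875), 2.991215467453003)
stem [190  93   3   4   8] [0.9128 0.2873 0.0953]
stem [190  99  12   5  29] [0.89   0.2729 0.103 ]
stem [206  98  12   7  47] [0.8903 0.2271 0.1005]
stem [187 106   4   7  17] [0.869  0.2921 0.097 ]
stem [203 107   4   5  15] [0.8685 0.2453 0.096 ]
stem [270 107   3   3   7] [0.8742 0.054  0.1   ]
stem [252 212   8   8  49] [0.5642 0.0899 0.099 ]
stem [205 230   7   8  44] [0.5101 0.2235 0.0996]
stem [256 386  14  16  31] [0.06   0.0588 0.0946]
scene halftop [227 131  45  34 667] [ 0.5464 -0.1848  0.0988] [ 5
[... 818 characters left out ...]
em [538  59  22  19 132] [-0.5997  0.0908  0.0956]
stem [418 121  33  12 145] [0.0378 0.0675 0.0954]
stem [296 209   8   9  63] [0.5644 0.0895 0.0986]
stem [346 235   8  10  65] [0.5103 0.2242 0.0972]
stem [185 261   3   5  12] [0.8731 0.0525 0.1004]
stem [211 321   4   4   6] [0.8955 0.2184 0.098 ]
stem [227 324   6   5  19] [0.8685 0.2468 0.096 ]
stem [218 328   9  10  25] [0.8904 0.2549 0.1038]
stem [210 335   6   7  28] [0.913  0.2478 0.096 ]
stem [223 339   3   4   7] [0.8948 0.2689 0.1015]
stem [238 341   6   5  21] [0.8683 0.2932 0.0951]
stem [232 347   4   3   8] [0.8877 0.2968 0.105 ]
stem [ 22 350  29  70 258] [1.2876 0.1297 0.0953]
stem [221 351   6   8  28] [0.913  0.2928 0.0957]
```

View pics/top1.png

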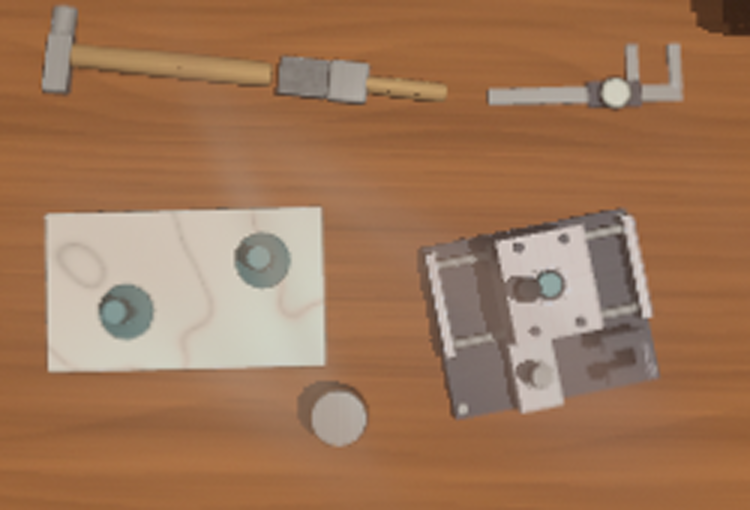

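View pics/scene0.png

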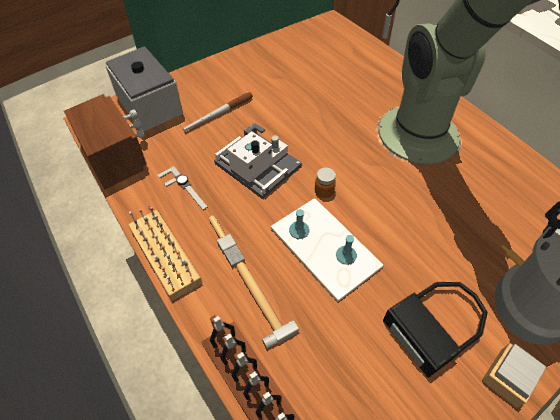

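The top crop shows the die (about 540,300, yaw ≈ 12°), pin at (537,373), dark rest at (612,350), slab at left with stems at (118,312) and (258,258), jar at (338,415). The scene view confirms the same layout, with the robot at upper right.

play_rows([
  [[-0.96, -0.76, 0], [0, 0, 0], -1],
  [[-0.96, -0.76, 0], [0, 0, 0], -1],
  [[-0.96, -0.76, 0], [0, 0, 0], -1],
  [[-0.96, -0.76, 0], [0, 0, 0], -1],
  [[-0.96, -0.76, 0], [0, 0, 0], -1],
  [[-0.96, -0.76, 0], [0, 0, 0], -1],
  [[-0.96, -0.76, 0], [0, 0, 0], -1],
  [[-0.96, -0.76, 0], [0, 0, 0], -1],
  [[-0.96, -0.76, 0], [0, 0, 0], -1],
  [[-0.96, -0.76, 0], [0, 0, 0], -1],
  [[-0.96, -0.76, 0], [0, 0, 0], -1],
  [[-0.96, -0.76, 0], [0, 0, 0], -1],
  [[-0.96, -0.76, 0], [0, 0, 0], -1],
  [[-0.96, -0.76, 0], [0, 0, 0], -1],
  [[0, 0, 0], [0, 0, 0], -1],
])

```text
clock: 2.98
position: [0.4509, 0.1962, 0.2454]
tool_rot: [-3.141, 0.001, 2.734]
force: [0.7, 0.2, -1.0]
grip_width: 0.0856
finger_force: 0.0
```

play_rows([
  [[0, 0, 0], [0, 0, 0.99], -1],
  [[0, 0, 0], [0, 0, 0.99], -1],
  [[0, 0, 0], [0, 0, 0.99], -1],
  [[0, 0, 0], [0, 0, 0.99], -1],
  [[0, 0, 0], [0, 0, 0.99], -1],
  [[0, 0, 0], [0, 0, 0.99], -1],
  [[0, 0, 0], [0, 0, 0.99], -1],
  [[0, 0, 0], [0, 0, 0.99], -1],
  [[0, 0, 0], [0, 0, 0.99], -1],
  [[0, 0, 0], [0, 0, 0.99], -1],
  [[0, 0, 0], [0, 0, 0.99], -1],
  [[0, 0, 0], [0, 0, 0.99], -1],
  [[0, 0, 0], [0, 0, 0.99], -1],
  [[0, 0, 0], [0, 0, 0.99], -1],
  [[0, 0, 0], [0, 0, 0.99], -1],
  [[0, 0, 0], [0, 0, 0.99], -1],
  [[0, 0, 0], [0, 0, 0.99], -1],
  [[0, 0, 0], [0, 0, 0], -1],
])

```text
clock: 5.22
position: [0.4497, 0.1989, 0.2452]
tool_rot: [3.142, 0.0, 0.215]
force: [-0.6, -0.5, 0.1]
grip_width: 0.0852
finger_force: 0.0
```

```bash
cat >> h.py <<'E'
from scipy.spatial.transform import Rotation as Ro
YAW=np.radians(12.3)
def to(x,y,z,yaw=YAW,grasp=False):
    """units of shift & turn from measured pose to a target TCP pose (tool down, tool x at yaw)"""
    s=bot.observe();R=Ro.from_euler('xyz',s['tool_rot']);T=Ro.from_euler('xyz',[np.pi,0,yaw])
    d=R.inv().apply(np.array([x,y,z])-s['position'])/.025
    r=(R.inv()*T).as_rotvec()/.15
    print('pos',np.round(s['position'],4),'rot',np.round(s['tool_rot'],3),'t',round(float(s['clock']),2),'F',np.round(s['force'],1),'w',round(float(s['grip_width']),4),'-> shift',np.round(d,2),'turn',np.round(r,2))
E
python3 -c "
from h import *
to(.457,-.1812,.16); print(bot.observe()['qpos'].round(2))"
```

```text
pos [0.4497 0.1989 0.2452] rot [3.142 0.    0.215] t 5.22 F [-0.6 -0.5  0.1] w 0.0852 -> shift [-2.96 14.92  3.41] turn [0. 0. 0.]
[-1.03  0.37  0.64  1.97 -0.28  0.89 -1.6 ]
```

play_rows([
  [[-0.2, 0.99, 0], [0, 0, 0], -1],
  [[-0.2, 0.99, 0], [0, 0, 0], -1],
  [[-0.2, 0.99, 0], [0, 0, 0], -1],
  [[-0.2, 0.99, 0], [0, 0, 0], -1],
  [[-0.2, 0.99, 0], [0, 0, 0], -1],
  [[-0.2, 0.99, 0], [0, 0, 0], -1],
  [[-0.2, 0.99, 0], [0, 0, 0], -1],
  [[-0.2, 0.99, 0], [0, 0, 0], -1],
  [[-0.2, 0.99, 0], [0, 0, 0], -1],
  [[-0.2, 0.99, 0], [0, 0, 0], -1],
  [[-0.2, 0.99, 0], [0, 0, 0], -1],
  [[-0.2, 0.99, 0], [0, 0, 0], -1],
  [[-0.2, 0.99, 0], [0, 0, 0], -1],
  [[-0.2, 0.99, 0], [0, 0, 0], -1],
  [[-0.16, 0.99, 0.6], [0, 0, 0], -1],
  [[0, 0, 0], [0, 0, 0], -1],
])

```text
clock: 7.22
position: [0.4558, -0.1815, 0.2297]
tool_rot: [3.142, 0.001, 0.215]
force: [-0.6, 0.8, 0.4]
grip_width: 0.0856
finger_force: 0.0
```

```bash
python3 - <<'E'
from h import *
f=grab_frame('wrist');save(f,'w1.png');w=cloud(f)
to(.457,-.1812,.07)
for nm,lo,hi in [('halftop',.094,.105),('knob',.120,.14),('ledge',.060,.071),('pintop',.084,.093),('lug',.04,.05)]:
    m=(w[...,2]>lo)&(w[...,2]<hi)
    n,l,st,_=cv2.connectedComponentsWithStats(m.astype('u1'))
    for i in range(1,n):
        if st[i,4]<200: continue
        q=w[l==i];r=cv2.minAreaRect(q[:,:2].astype('f4')*1000)
        print(nm,st[i],np.round(q.mean(0),4),np.round(r[0],1),np.round(r[1],1),round(r[2],1))
E
```

```text
pos [ 0.4561 -0.1805  0.23  ] rot [-3.141e+00  1.000e-03  2.150e-01] t 7.28 F [-0.1  0.6 -0.3] w 0.086 -> shift [0.04 0.04 6.4 ] turn [-0.    0.01  0.  ]
halftop [  253    39   107   128 11128] [ 0.5459 -0.1883  0.0986] [ 543. -187.] [100.2  84.7] 12.5
halftop [291  92  27  28 589] [ 0.5427 -0.1869  0.0986] [ 542.8 -186.7] [21.3 21.5] 12.6
knob [258  86  33  35 888] [ 0.5372 -0.1626  0.1323] [ 537.2 -162.6] [23.2 23. ] 58.4
ledge [  2   6  19  25 233] [0.5613 0.0804 0.0653] [561.2  82. ] [11. 18.] 77.4
ledge [ 74 172  39  49 309] [ 0.4231 -0.009   0.0657] [419.7  -4.7] [51.4 22.2] 31.0
ledge [ 341  172   51   48 1751] [ 0.4765 -0.2719  0.0654] [ 474.9 -270.8] [48.7 46.8] 12.6
pintop [267 189  23  24 421] [ 0.4563 -0.1835  0.0885] [ 456.3 -183.6] [21.4 20.6] 12.9
lug [ 13  10  26  30 287] [0.5613 0.0798 0.0469] [561.6  83.6] [19.6 24.7] 84.0
lug [ 77 166  49  53 527] [ 0.4229 -0.0079  0.0458] [419.   -1.7] [58.4 35.9] 35.1
lug [ 258  167   40   56 1623] [ 0.4543 -0.184   0.0452] [ 452.  -184.4] [61.5 41.8] 12.9
```

View pics/w1.png

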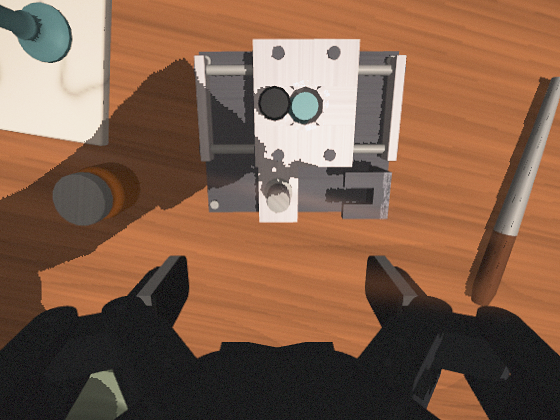

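The wrist view shows the pin at (278,197), notch opening toward left at (358,195), jaws clear of everything.

play_rows([
  [[0.02, 0.06, 0.9], [0, 0, -0.02], -0.4],
  [[0, 0, 0.9], [0, 0, 0], -0.4],
  [[0, 0, 0.9], [0, 0, 0], -0.4],
  [[0, 0, 0.9], [0, 0, 0], -0.4],
  [[0, 0, 0.9], [0, 0, 0], -0.4],
  [[0, 0, 0.9], [0, 0, 0], -0.4],
  [[0, 0, 0.6], [0, 0, 0], -0.4],
  [[0, 0, 0.48], [0, 0, 0], -0.4],
  [[0, 0, 0], [0, 0, 0], -0.4],
  [[0, 0, 0], [0, 0, 0], 1],
  [[0, 0, 0], [0, 0, 0], 1],
  [[0, 0, 0], [0, 0, 0], 1],
  [[0, 0, 0], [0, 0, 0], 1],
  [[0, 0, 0], [0, 0, 0], 1],
  [[0, 0, 0], [0, 0, 0], 1],
], newtons=30)

```text
clock: 9.15
position: [0.4574, -0.1818, 0.0689]
tool_rot: [3.141, -0.001, 0.216]
force: [-1.2, 1.1, 6.9]
grip_width: 0.0212
finger_force: 29.2
```

play_rows([
  [[0, 0, -0.4], [0, 0, 0], 1],
  [[0, 0, -0.4], [0, 0, 0], 1],
  [[0, 0, -0.4], [0, 0, 0], 1],
  [[0, 0, -0.4], [0, 0, 0], 1],
  [[0, 0, -0.4], [0, 0, 0], 1],
  [[0, 0, 0], [0, 0, 0], 1],
  [[0, 0.56, 0], [0, 0, 0], 1],
  [[0, 0.56, 0], [0, 0, 0], 1],
  [[0, 0.56, 0], [0, 0, 0], 1],
  [[0, 0.56, 0], [0, 0, 0], 1],
  [[0, 0.56, 0], [0, 0, 0], 1],
  [[0, 0.56, 0], [0, 0, 0], 1],
  [[0, 0, 0], [0, 0, 0], 1],
  [[0, 0, 0], [0, 0, 0], 1],
])

```text
clock: 10.9
position: [0.475, -0.2634, 0.1182]
tool_rot: [-3.141, 0.0, 0.216]
force: [0.5, 0.6, -2.4]
grip_width: 0.0213
finger_force: 29.7
```

```bash
python3 - <<'E'
from h import *
f=grab_frame('wrist');w=cloud(f)
to(.4574+84*.001*np.sin(.218),-.1818-.084*np.cos(.218),.0899,.218)
cv2.imwrite('pics/w2.png',cv2.resize(f['pixels'][150:360,180:460,::-1],None,fx=2.5,fy=2.5))
E
```

```text
pos [ 0.4751 -0.2633  0.1182] rot [-3.141  0.     0.217] t 10.95 F [ 0.1  0.8 -1.4] w 0.0208 -> shift [0.02 0.03 1.13] turn [-0.    0.   -0.01]
```

View pics/w2.png

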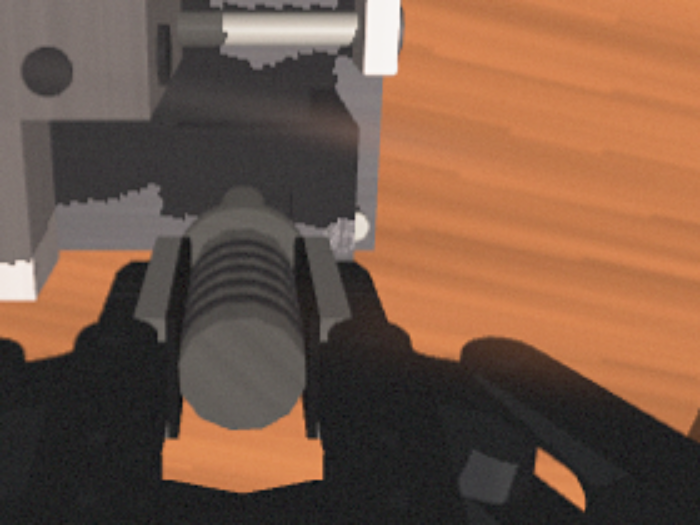

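The pin sits upright between the pads (240,330), over the rest. Lowering in steps with a force check.

play_rows([
  [[0.02, 0.02, 0.25], [0, 0, 0], 1],
  [[0, 0, 0.25], [0, 0, 0], 1],
  [[0, 0, 0.25], [0, 0, 0], 1],
  [[0, 0, 0.25], [0, 0, 0], 1],
  [[0, 0, 0], [0, 0, 0], 1],
  [[0, 0, 0], [0, 0, 0], 1],
])

```text
clock: 11.7
position: [0.4757, -0.2643, 0.0934]
tool_rot: [3.141, -0.0, 0.216]
force: [0.0, -0.4, -1.8]
grip_width: 0.0213
finger_force: 29.7
```

play_rows([
  [[0, 0, 0.08], [0, 0, 0], 1],
  [[0, 0, 0.06], [0, 0, 0], 1],
  [[0, 0, 0], [0, 0, 0], 1],
  [[0, 0, 0], [0, 0, 0], 1],
])

```text
clock: 12.2
position: [0.4758, -0.2642, 0.0899]
tool_rot: [3.142, -0.0, 0.216]
force: [-0.4, 0.0, 3.1]
grip_width: 0.0211
finger_force: 30.1
```

play_rows([
  [[0, 0, 0], [0, 0, 0], 0],
  [[0, 0, 0], [0, 0, 0], -0.3],
  [[0, 0, 0], [0, 0, 0], -0.3],
  [[0, 0, 0], [0, 0, 0], -0.3],
  [[0, 0, -0.5], [0, 0, 0], -0.3],
  [[0, 0, -1], [0, 0, 0], -0.3],
  [[0, 0, -1], [0, 0, 0], -0.3],
  [[0, 0, -1], [0, 0, 0], -0.3],
  [[0, 0, -1], [0, 0, 0], -0.3],
  [[0, 0, -1], [0, 0, 0], -0.3],
  [[0, 0, 0], [0, 0, 0], -0.3],
])

```text
clock: 13.58
position: [0.4763, -0.2646, 0.2295]
tool_rot: [3.14, -0.003, 0.216]
force: [0.1, -0.5, 0.3]
grip_width: 0.0558
finger_force: 0.0
```

```bash
python3 - <<'E'
from h import *
f=grab_frame('wrist');save(f,'w3.png');w=cloud(f)
for nm,lo,hi in [('knob',.120,.14),('pintop',.104,.115),('ledge',.060,.071)]:
    m=(w[...,2]>lo)&(w[...,2]<hi)
    n,l,st,_=cv2.connectedComponentsWithStats(m.astype('u1'))
    for i in range(1,n):
        if st[i,4]<200: continue
        q=w[l==i];r=cv2.minAreaRect(q[:,:2].astype('f4')*1000)
        print(nm,st[i],np.round(q.mean(0),4),np.round(r[0],1),np.round(r[1],1),round(r[2],1))
to(.538,-.1613,.20,.2167)
E
```

```text
knob [ 140   90   38   35 1029] [ 0.5375 -0.1647  0.1312] [ 537.5 -163.1] [23.9 23.5] 53.7
pintop [263 197  26  26 506] [ 0.4748 -0.2653  0.1093] [ 474.3 -265.2] [21.4 21.1] 48.5
ledge [  0 175  33  50 438] [ 0.4209 -0.0108  0.0656] [418.5  -7.2] [50.7 20.9] 25.2
ledge [ 258  175   47   47 1423] [ 0.4805 -0.2727  0.0662] [ 475.1 -270.5] [47.7 46. ] 12.5
pos [ 0.4759 -0.2642  0.2283] rot [ 3.141e+00 -2.000e-03  2.160e-01] t 13.62 F [-0. -0. -0.] w 0.0558 -> shift [ 3.31 -3.49  1.13] turn [ 0.   -0.01 -0.  ]
```

View pics/w3.png

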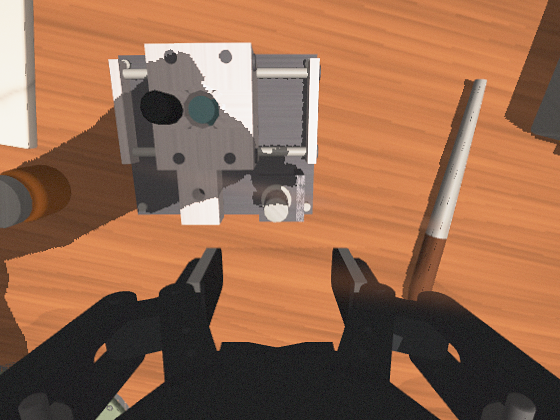

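Pin hangs upright in the notch (277,205), rest clear. Next, the knob at (160,107).

play_rows([
  [[0.67, -0.7, 0], [0, 0, 0], -0.3],
  [[0.67, -0.7, 0], [0, 0, 0], -0.3],
  [[0.67, -0.7, 0], [0, 0, 0], -0.3],
  [[0.67, -0.7, 0], [0, 0, 0], -0.3],
  [[0.67, -0.7, 0], [0, 0, 0], -0.3],
  [[0, 0, 0.8], [0, 0, 0], -0.3],
  [[0, 0, 0.8], [0, 0, 0], -0.3],
  [[0, 0, 0.8], [0, 0, 0], -0.3],
  [[0, 0, 0.8], [0, 0, 0], -0.3],
  [[0, 0, 0.7], [0, 0, 0], -0.3],
  [[0, 0, 0.43], [0, 0, 0], -0.3],
  [[0, 0, 0], [0, 0, 0], -0.3],
  [[0, 0, 0], [0, 0, 0], 1],
  [[0, 0, 0], [0, 0, 0], 1],
  [[0, 0, 0], [0, 0, 0], 1],
  [[0, 0, 0], [0, 0, 0], 1],
], newtons=40)

```text
clock: 15.62
position: [0.5391, -0.1609, 0.1198]
tool_rot: [3.141, -0.001, 0.216]
force: [-2.3, -0.5, 6.0]
grip_width: 0.0228
finger_force: 38.9
```

play_rows([
  [[0, -0.15, 0], [0, 0, 0], 1],
  [[0, -0.2, 0], [0, 0, 0], 1],
  [[0, -0.2, 0], [0, 0, 0], 1],
  [[0, -0.2, 0], [0, 0, 0], 1],
  [[0, -0.2, 0], [0, 0, 0], 1],
  [[0, -0.2, 0], [0, 0, 0], 1],
  [[0, -0.2, 0], [0, 0, 0], 1],
  [[0, -0.2, 0], [0, 0, 0], 1],
  [[0, -0.2, 0], [0, 0, 0], 1],
  [[0, -0.2, 0], [0, 0, 0], 1],
  [[0, -0.05, 0], [0, 0, 0], 1],
  [[0, 0, 0], [0, 0, 0], 1],
  [[0, 0, 0], [0, 0, 0], 1],
])

```text
clock: 17.25
position: [0.5284, -0.1125, 0.1198]
tool_rot: [3.141, -0.001, 0.216]
force: [-2.2, -4.7, 7.8]
grip_width: 0.0228
finger_force: 40.0
```

play_rows([
  [[0, 0, 0], [0, 0, 0], 0],
  [[0, 0, 0], [0, 0, 0], -0.3],
  [[0, 0, 0], [0, 0, 0], -0.3],
  [[0, 0, 0], [0, 0, 0], -0.3],
  [[0, 0, -0.6], [0, 0, 0], -0.3],
  [[0, 0, -1], [0, 0, 0], -0.3],
  [[0, 0, -1], [0, 0, 0], -0.3],
  [[0, 0, -1], [0, 0, 0], -0.3],
  [[-0.9, 0, -1], [0, 0, 0], -0.3],
  [[-0.9, 0.5, -0.4], [0, 0, 0], -0.3],
  [[-0.9, 0.5, 0], [0, 0, 0], -0.3],
  [[-0.5, 0.5, 0], [0, 0, 0], -0.3],
  [[0, 0.5, 0], [0, 0, 0], -0.3],
  [[0, 0, 0], [0, 0, 0], -0.3],
])

```text
clock: 19.0
position: [0.4611, -0.1788, 0.2438]
tool_rot: [3.141, 0.0, 0.215]
force: [-0.6, 1.1, -0.5]
grip_width: 0.0555
finger_force: 0.0
```

```bash
python3 - <<'E'
from h import *
f=grab_frame('wrist');save(f,'w4.png');w=cloud(f)
g=grab_frame('top');wt=cloud(g)
for c,w in [('w',w),('t',wt)]:
  near=(abs(w[...,0]-.53)<.15)&(abs(w[...,1]+.19)<.15)
  for nm,lo,hi in [('99',.094,.105),('knob',.120,.14),('pintop',.104,.115)]:
    m=near&(w[...,2]>lo)&(w[...,2]<hi)
    n,l,st,_=cv2.connectedComponentsWithStats(m.astype('u1'))
    for i in range(1,n):
        if st[i,4]<(150 if c=='w' else 25): continue
        q=w[l==i];r=cv2.minAreaRect(q[:,:2].astype('f4')*1000)
        print(c,nm,st[i],np.round(q.mean(0),4),np.round(r[0],1),np.round(r[1],1),round(r[2],1))
to(.5441,-.1861,.25,.2167)
print(bot.observe()['qpos'].round(2))
E
```

```text
w 99 [ 196   51   52   63 2390] [ 0.5578 -0.1114  0.0986] [ 552.3 -111.8] [49.5 42.4] 12.5
w 99 [ 357   52   59  120 5360] [ 0.5606 -0.2564  0.0985] [ 558.  -256.5] [100.4  43.5] 12.9
w 99 [292 101  26  27 521] [ 0.5426 -0.1867  0.0986] [ 542.4 -186.8] [21.5 21.5] 58.1
w 99 [ 200  115   50   57 2097] [ 0.4979 -0.1241  0.0987] [ 502.3 -123. ] [49.5 42.4] 13.0
w knob [196  97  33  32 821] [ 0.5265 -0.1146  0.1318] [ 526.5 -113.8] [23.4 22.9] 57.4
w pintop [358 197  25  23 451] [ 0.4749 -0.2644  0.1092] [ 474.5 -265.1] [20.3 21.2] 15.3
t 99 [367 201  19  29 286] [ 0.5777 -0.2513  0.0984] [ 573.  -251.2] [72.8 40.3] 13.9
t 99 [318 211  21  38 405] [ 0.5284 -0.1137  0.0985] [ 529.1 -114.8] [100.   42.1] 12.4
t 99 [349 221   8   8  44] [ 0.544  -0.1844  0.0982] [ 544.5 -184.2] [19.8 19.6] 0.7
t knob [324 226   9   8  59] [ 0.5284 -0.1108  0.132 ] [ 528.7 -111.3] [19.3 22.1] 1.2
pos [ 0.461  -0.1778  0.2437] rot [3.142e+00 1.000e-03 2.160e-01] t 19.1 F [ 0.5  0.7 -1. ] w 0.0554 -> shift [ 3.18  1.04 -0.26] turn [ 0.    0.01 -0.  ]
[-0.3   0.39  0.72  1.96 -0.33  0.9  -0.77]
```

View pics/w4.png

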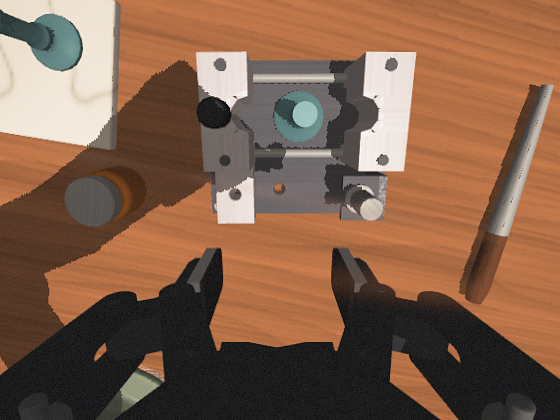

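The die is open (halves at (220,135) and (387,110)), wax stem standing at (303,115), pin still in the notch at (366,200).

play_rows([
  [[0.64, 0.2, 0], [0, 0, 0], 0],
  [[0.64, 0.2, 0], [0, 0, 0], 0],
  [[0.64, 0.2, 0], [0, 0, 0], 0],
  [[0.64, 0.2, 0], [0, 0, 0], 0],
  [[0.63, 0.21, 0], [0, 0, 0], 0],
  [[0, 0, 0.8], [0, 0, 0], 0],
  [[0, 0, 0.8], [0, 0, 0], 0],
  [[0, 0, 0.8], [0, 0, 0], 0],
  [[0, 0, 0.8], [0, 0, 0], 0],
  [[0, 0, 0], [0, 0, 0], 0],
], newtons=5)

```text
clock: 20.35
position: [0.5435, -0.1847, 0.1628]
tool_rot: [-3.141, 0.002, 0.217]
force: [-0.4, -0.5, 0.1]
grip_width: 0.0427
finger_force: 0.0
```

```bash
python3 - <<'E'
from h import *
to(.5444,-.1853,.064,.2165)
E
```

```text
pos [ 0.5435 -0.1847  0.1628] rot [-3.141e+00  2.000e-03  2.170e-01] t 20.35 F [-0.4 -0.5  0.1] w 0.0427 -> shift [0.04 0.03 3.95] turn [-0.01  0.02  0.  ]
```

play_rows([
  [[0.03, 0.03, 0.8], [0, 0, 0], 0],
  [[0, 0, 0.8], [0, 0, 0], 0],
  [[0, 0, 0.8], [0, 0, 0], 0],
  [[0, 0, 0.8], [0, 0, 0], 0],
  [[0, 0, 0.5], [0, 0, 0], 0],
  [[0, 0, 0.25], [0, 0, 0], 0],
  [[0, 0, 0], [0, 0, 0], 0.3],
  [[0, 0, 0], [0, 0, 0], 0.45],
  [[0, 0, 0], [0, 0, 0], 0.5],
  [[0, 0, 0], [0, 0, 0], 0.53],
  [[0, 0, 0], [0, 0, 0], 0.53],
  [[0, 0, 0], [0, 0, 0], 0.53],
])

```text
clock: 21.85
position: [0.5448, -0.1861, 0.0653]
tool_rot: [3.142, -0.0, 0.216]
force: [-0.3, -0.5, -0.1]
grip_width: 0.0205
finger_force: 0.0
```

play_rows([
  [[0, 0, 0], [0, 0, 0], 0.55],
  [[0, 0, 0], [0, 0, 0], 0.57],
  [[0, 0, 0], [0, 0, 0], 0.58],
  [[0, 0, 0], [0, 0, 0], 0.58],
])

```text
clock: 22.35
position: [0.5448, -0.186, 0.0653]
tool_rot: [-3.142, 0.0, 0.216]
force: [-0.1, 0.8, 0.3]
grip_width: 0.0178
finger_force: 8.2
```

play_rows([
  [[0, 0, 0], [0, 0, 0], 0.576],
  [[0, 0, 0], [0, 0, 0], 0.576],
  [[0, 0, 0], [0, 0, 0], 0.576],
])

```text
clock: 22.72
position: [0.5448, -0.1861, 0.0653]
tool_rot: [3.142, 0.0, 0.216]
force: [1.0, 0.5, 0.7]
grip_width: 0.0179
finger_force: 7.7
```

play_rows([
  [[0, 0, 0], [0, 0, 0], 0.568],
  [[0, 0, -0.05], [0, 0, 0], 0.568],
  [[0, 0, -0.1], [0, 0, 0], 0.568],
  [[0, 0, -0.15], [0, 0, 0], 0.568],
  [[0, 0, 0], [0, 0, 0], 0.568],
])

```text
clock: 23.35
position: [0.545, -0.1861, 0.0732]
tool_rot: [3.141, -0.0, 0.216]
force: [-0.6, -1.1, -0.0]
grip_width: 0.0188
finger_force: 2.7
```

play_rows([
  [[0, 0, 0], [0, 0, 0], 0.573],
  [[0, 0, 0], [0, 0, 0], 0.573],
  [[0, 0, -0.1], [0, 0, 0], 0.573],
  [[0, 0, 0], [0, 0, 0], 0.573],
])

```text
clock: 23.85
position: [0.5449, -0.1861, 0.0755]
tool_rot: [3.141, -0.0, 0.216]
force: [-0.8, 0.3, -0.9]
grip_width: 0.0183
finger_force: 4.4
```

```bash
python3 - <<'E'
from h import *
f=grab_frame('scene');w=cloud(f)
g=f['pixels'][100:220,190:330,::-1];cv2.imwrite('pics/s5.png',cv2.resize(g,None,fx=5,fy=5,interpolation=2))
s=bot.observe();print(s['force'],s['grip_width'],s['finger_force'],s['position'])
E
```

```text
[0.36235592 0.30978644 0.55365154] 0.018241520318047613 4.428659765376324 [ 0.54486906 -0.18604187  0.07539199]
```

View pics/s5.png

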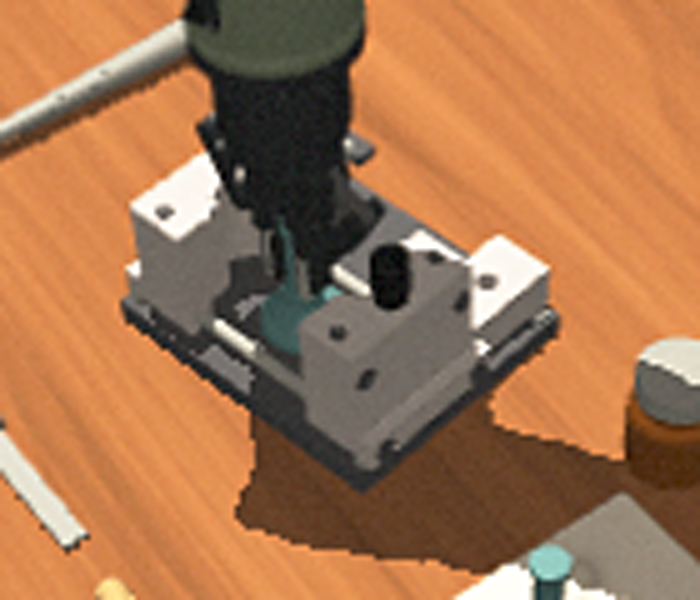

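play_rows([
  [[0, 0, -0.15], [0, 0, 0], 0.574],
  [[0, 0, -0.3], [0, 0, 0], 0.574],
  [[0, 0, -0.4], [0, 0, 0], 0.574],
  [[0, 0, -0.4], [0, 0, 0], 0.574],
  [[0, 0, -0.4], [0, 0, 0], 0.574],
  [[0, 0, -0.4], [0, 0, 0], 0.574],
  [[0, 0, -0.4], [0, 0, 0], 0.574],
  [[0, 0, -0.4], [0, 0, 0], 0.574],
  [[0, 0, -0.4], [0, 0, 0], 0.574],
  [[0, 0, -0.4], [0, 0, 0], 0.574],
  [[0, 0, -0.4], [0, 0, 0], 0.574],
  [[0, 0, -0.4], [0, 0, 0], 0.574],
  [[0, 0, -0.3], [0, 0, 0], 0.574],
  [[0, 0, -0.2], [0, 0, 0], 0.574],
  [[0, 0, 0], [0, 0, 0], 0.574],
])

```text
clock: 25.78
position: [0.5449, -0.186, 0.1993]
tool_rot: [3.141, -0.0, 0.216]
force: [0.1, 0.1, -0.3]
grip_width: 0.0182
finger_force: 4.9
```

```bash
python3 - <<'E'
from h import *
f=grab_frame('scene');w=cloud(f)
m=(np.linalg.norm(w[...,:2]-[.545,-.186],axis=-1)<.035)&(w[...,2]>.1)
h=f['pixels'].astype(int);teal=m&(h[...,1]>h[...,0]+15)&(h[...,2]>h[...,0]+15)
q=w[teal];print(len(q),np.percentile(q[:,2],[0,2,10,50,90,100]).round(4),q[:,:2].min(0),q[:,:2].max(0))
for r in regions_of('wax','scene')[:3]: print(r['p'],r['box'],w[r['mask']][:, 2].min())
to(.492,.13,.199,.2165)
print(bot.observe()['finger_force'])
g=f['pixels'][60:220,190:350,::-1];cv2.imwrite('pics/s6.png',cv2.resize(g,None,fx=3.5,fy=3.5,interpolation=2))
E
```

```text
228 [0.1488 0.1521 0.1541 0.1604 0.1821 0.2498] [ 0.51596337 -0.20622192] [ 0.57094014 -0.15792075]
0.75 [237.6, 112.5, 255.6, 139.1] 0.10158997757389687
0.45 [311.5, 168.2, 336.2, 198.9] nan
pos [ 0.5447 -0.186   0.1988] rot [-3.141  0.     0.216] t 25.88 F [-0.  -0.6 -0.6] w 0.0179 -> shift [  0.65 -12.8   -0.  ] turn [-0.  0. -0.]
4.912057361398183
```

View pics/s6.png

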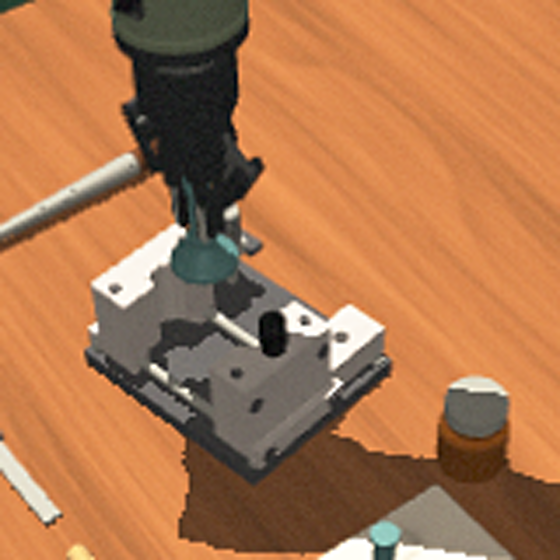

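The stem hangs upright below the fingers (205,255), about 149 mm up, no slip. Carrying it to the slab.

play_rows([
  [[0.02, -0.2, 0], [0, 0, 0], 0.574],
  [[0.03, -0.4, 0], [0, 0, 0], 0.574],
  [[0.03, -0.6, 0], [0, 0, 0], 0.574],
  [[0.03, -0.6, 0], [0, 0, 0], 0.574],
  [[0.03, -0.6, 0], [0, 0, 0], 0.574],
  [[0.03, -0.6, 0], [0, 0, 0], 0.574],
  [[0.03, -0.6, 0], [0, 0, 0], 0.574],
  [[0.03, -0.6, 0], [0, 0, 0], 0.574],
  [[0.03, -0.6, 0], [0, 0, 0], 0.574],
  [[0.03, -0.6, 0], [0, 0, 0], 0.574],
  [[0.03, -0.6, 0], [0, 0, 0], 0.574],
  [[0.03, -0.6, 0], [0, 0, 0], 0.574],
  [[0.03, -0.6, 0], [0, 0, 0], 0.574],
  [[0.03, -0.6, 0], [0, 0, 0], 0.574],
  [[0.03, -0.6, 0], [0, 0, 0], 0.574],
  [[0.03, -0.6, 0], [0, 0, 0], 0.574],
  [[0.03, -0.6, 0], [0, 0, 0], 0.574],
  [[0.03, -0.6, 0], [0, 0, 0], 0.574],
])

```text
clock: 28.12
position: [0.5028, 0.0668, 0.199]
tool_rot: [3.142, -0.0, 0.216]
force: [-0.2, -0.4, -0.5]
grip_width: 0.0183
finger_force: 4.9
```

play_rows([
  [[0.03, -0.6, 0], [0, 0, 0], 0.574],
  [[0.03, -0.6, 0], [0, 0, 0], 0.574],
  [[0.03, -0.6, 0], [0, 0, 0], 0.574],
  [[0.03, -0.5, 0], [0, 0, 0], 0.574],
  [[0, -0.3, 0], [0, 0, 0], 0.574],
  [[0, 0, 0], [0, 0, 0], 0.574],
  [[0, 0, 0.2], [0, 0, 0], 0.574],
  [[0, 0, 0.4], [0, 0, 0], 0.574],
  [[0, 0, 0.5], [0, 0, 0], 0.574],
  [[0, 0, 0.5], [0, 0, 0], 0.574],
  [[0, 0, 0.5], [0, 0, 0], 0.574],
  [[0, 0, 0.5], [0, 0, 0], 0.574],
  [[0, 0, 0.5], [0, 0, 0], 0.574],
  [[0, 0, 0.5], [0, 0, 0], 0.574],
  [[0, 0, 0.5], [0, 0, 0], 0.574],
  [[0, 0, 0.4], [0, 0, 0], 0.574],
  [[0, 0, 0.2], [0, 0, 0], 0.574],
  [[0, 0, 0], [0, 0, 0], 0.574],
])

```text
clock: 30.38
position: [0.492, 0.1299, 0.0814]
tool_rot: [3.142, 0.0, 0.216]
force: [0.9, -0.1, 0.3]
grip_width: 0.0182
finger_force: 4.9
```

```bash
python3 - <<'E'
from h import *
f=grab_frame('scene');w=cloud(f)
to(.492,.13,.0663,.2165)
s=bot.observe();print(s['finger_force'])
h=f['pixels'].astype(int);teal=(np.linalg.norm(w[...,:2]-s['position'][:2],axis=-1)<.035)&(h[...,1]>h[...,0]+15)&(h[...,2]>h[...,0]+15)
q=w[teal&(w[...,2]>.02)];print(len(q),np.percentile(q[:,2],[0,2,10,50,90,100]).round(4),q[:,:2].min(0),q[:,:2].max(0))
m=(abs(w[...,0]-.49)<.03)&(abs(w[...,1]-.2)<.03)&(w[...,2]<.025);print('slabz',np.median(w[m][:,2]))
E
```

```text
pos [0.4921 0.1299 0.0817] rot [ 3.142 -0.     0.216] t 30.43 F [ 0.1  0.4 -0.1] w 0.0183 -> shift [-0.   -0.    0.61] turn [ 0. -0. -0.]
4.920010316909611
254 [0.0326 0.0334 0.0368 0.0431 0.0941 0.1176] [0.46594824 0.10585619] [0.51713485 0.15649122]
slabz 0.015702201693355327
```

play_rows([
  [[0, 0, 0.2], [0, 0, 0], 0.574],
  [[0, 0, 0.2], [0, 0, 0], 0.574],
  [[0, 0, 0.1], [0, 0, 0], 0.574],
  [[0, 0, 0.04], [0, 0, 0], 0.574],
  [[0, 0, 0.02], [0, 0, 0], 0.574],
  [[0, 0, 0.02], [0, 0, 0], 0.574],
  [[0, 0, 0.02], [0, 0, 0], 0.574],
  [[0, 0, 0], [0, 0, 0], 0.574],
])

```text
clock: 31.42
position: [0.492, 0.13, 0.0665]
tool_rot: [3.142, 0.0, 0.216]
force: [-0.3, -0.1, 1.2]
grip_width: 0.0181
finger_force: 4.9
```

play_rows([
  [[0, 0, 0.02], [0, 0, 0], 0.574],
  [[0, 0, 0], [0, 0, 0], 0.574],
  [[0, 0, 0], [0, 0, 0], 0.574],
])

```text
clock: 31.8
position: [0.4921, 0.1301, 0.0661]
tool_rot: [-3.141, -0.0, 0.216]
force: [0.0, 0.9, 3.9]
grip_width: 0.0178
finger_force: 4.7
```

play_rows([
  [[0, 0, 0], [0, 0, 0], 0.565],
  [[0, 0, 0], [0, 0, 0], 0.555],
  [[0, 0, 0], [0, 0, 0], 0.53],
  [[0, 0, 0], [0, 0, 0], 0.45],
  [[0, 0, 0], [0, 0, 0], 0.3],
  [[0, 0, 0], [0, 0, 0], 0.1],
  [[0, 0, 0], [0, 0, 0], 0],
  [[0, 0, 0], [0, 0, 0], 0],
  [[0, 0, -0.3], [0, 0, 0], 0],
  [[0, 0, -0.6], [0, 0, 0], 0],
  [[0, 0, -0.8], [0, 0, 0], 0],
  [[0, 0, -0.8], [0, 0, 0], 0],
  [[0, 0, -0.8], [0, 0, 0], 0],
  [[0, 0, -0.8], [0, 0, 0], 0],
  [[0, 0, -0.8], [0, 0, 0], 0],
  [[0, 0, 0], [0, 0, 0], 0],
])

```text
clock: 33.8
position: [0.4926, 0.1302, 0.1904]
tool_rot: [-3.141, -0.003, 0.216]
force: [0.5, -1.0, 0.3]
grip_width: 0.0425
finger_force: 0.0
```

```bash
python3 - <<'E'
from h import *
s=bot.observe();print(s['position'],s['clock'],s['force'])
for c in ['scene','wrist']:
  f=grab_frame(c);w=cloud(f)
  m=(w[...,2]>.09)&(w[...,2]<.115)&(w[...,1]>-.3)&(w[...,1]<.3)&(w[...,0]>.42)&(w[...,0]<.62)
  n,l,st,_=cv2.connectedComponentsWithStats(m.astype('u1'))
  for i in range(1,n):
    if st[i,4]>20:print(c,st[i],np.round(w[l==i].mean(0),4),w[l==i][:,2].max().round(4))
  if c=='scene': cv2.imwrite('pics/s7.png',cv2.resize(f['pixels'][110:310,190:400,::-1],None,fx=2.8,fy=2.8,interpolation=2))
E
```

```text
[0.4925751  0.13022179 0.19039432] 33.8 [ 0.4756104  -0.95728277  0.33307079]
scene [251 117   8  11  66] [ 0.4765 -0.2618  0.1042] 0.1146
scene [216 124  34  26 381] [ 0.561  -0.2545  0.0984] 0.1058
scene [250 146  35  29 386] [ 0.5324 -0.1103  0.0987] 0.1148
scene [328 207   9   8  59] [0.4915 0.1314 0.0994] 0.1037
scene [296 209   8   9  60] [0.5639 0.0889 0.0983] 0.1019
scene [346 235   8   9  61] [0.5102 0.2242 0.0984] 0.1044
wrist [339 123  33  31 810] [0.5626 0.0878 0.0993] 0.1022
wrist [144 157  32  30 760] [0.5086 0.2212 0.0993] 0.1018
wrist [263 206  28  29 665] [0.4906 0.1291 0.0993] 0.1018
wrist [538 210  22  86 977] [ 0.4996 -0.1038  0.0953] 0.1006
```

View pics/s7.png

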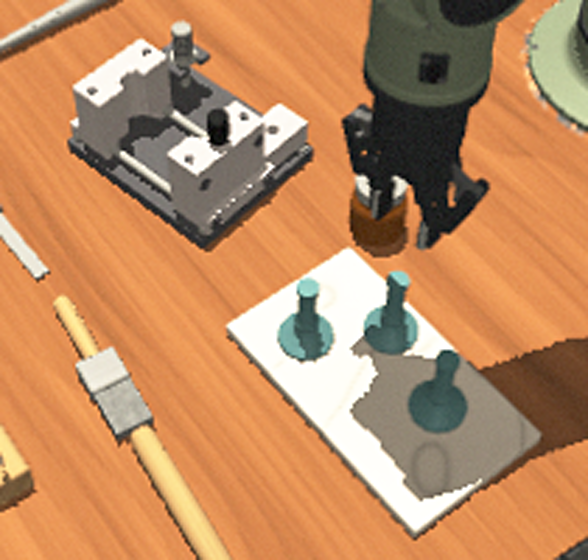

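All three stems stand upright on the slab. The new one, at (393,315), is clear of the others, the pin hangs at (181,55), and the die is open.

```bash
python3 -c "
from workcell import bot
print(bot.job_done())"
```

```text
the job is handed in; nothing more can be done
None
```

I handed the job in at about 34 s. The pin hangs in the notch, the die is fully open (49.6 mm of travel), and the wax stem stands upright on the slab, more than 80 mm from both cooling stems. The hand-in call returned no verdict.

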